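# Open the counterweighted test kiln and load a cup

## Task

Lift the lid of the little test kiln by its wooden handle past its balance point and ease it down onto its rear stop, never letting it fall or forcing it against the stop, so that it rests open by itself. Then take the single unfired clay cup that stands open side up on the table by the bowl and the jar (not those on the ware board) and stand it upright near the middle of the kiln shelf, setting it down gently without dropping or pressing it, and leave the other pots where they are.

Things in the scene. Friction and masses are not known exactly. Their poses are not given: they have to be found in the camera images.
- kiln: Square top-loading test kiln in a steel jacket, 190 x 190 mm, rim 115 mm above the table, fixed. Origin: centre of its underside; z up; the lid's hinge line is along x on its +y side, the handle on its -y side. Chamber 146 x 146 mm, walls 22 mm. Inside, a flat 138 mm square kiln shelf lies 50 to 70 mm below the rim: its height differs each time and is not measured; find it by touch
- kiln_mouth (a point): Centre of the chamber mouth, level with the rim (115 mm above the kiln's underside); axes as the kiln's. The middle of the shelf is straight below, 50 to 70 mm down
- lid_hinge (a point): Middle of the lid's hinge line: 105 mm to the kiln's +y side from its middle, at rim height; axes as the kiln's; the hinge line is along x
- lid_handle (a point): Centre of the lid's handle, a round wooden bar 16 mm thick, 120 mm long, parallel to the hinge line, on two slim brackets at its ends. Shut, it is 215 mm from the hinge line towards the kiln's -y, 73 mm above it and 38 mm above the lid's top; it can be pinched across from above. It swings up and over to the kiln's +y, 227 mm about the hinge line. Axes turn with the lid; x along the bar
- lid (a joint): Lid angle, rad: 0 shut, grows as it opens. Below a balance point somewhere from 0.55 to 0.95 it falls shut (about 4 N to lift at the handle); beyond, it is drawn open (up to 5 N at the handle) until the counterweight lies on the stop, at 1.43 to 1.88, different each time: feel for it. Let go more than about 6 mm (at the handle) short of the stop it falls on it too hard: beyond 1 rad keep below 0.8 rad/s
- counterweight: Steel roller 32 mm thick, 170 mm long, carried by the lid's two arms behind the hinge: shut it is 65 mm behind the hinge line (towards the kiln's +y) and 75 mm above it. Origin at its middle, x along its length. As the lid opens it swings down behind the kiln onto the stop
- stop_foot (a point): Top centre of the foot of the lid stop, a 40 x 40 x 4 mm steel block behind the kiln, under the counterweight. From it rises a screw with a springy rubber pad 34 mm square, set to a different height each time (not measured). The counterweight must not be pressed on this pad with more than 60 N, which is about 14 N pushed at the handle
- cup: The cup to load: straight-sided round handleless cup of unfired clay, terracotta, 60 mm across, 62 mm high, open at the top, wall 4 mm, about 0.16 kg. Origin: centre of its underside, z up. It must not be pressed on the kiln with more than 25 N
- cup_centre (a point): Centre of that cup, half-way up, 31 mm above its foot; z up along its axis
- bowl_centre (a point): Bystander: terracotta bowl 96 mm across, 45 mm high; point on its axis half-way up
- jar_centre (a point): Bystander: white lidded jar 54 mm across, 100 mm high; point on its axis half-way up
- mug_centre (a point): Bystander: black mug with a handle, 80 mm across, 90 mm high; point on its axis half-way up
Things that resemble listed ones, but are neither listed nor needed, are in the scene too. What is shaped like the cup but blue or white is not meant.

How it is judged (in metres and radians):
On the way, in this order (a step that is already met when the one before it is completed fails the run):
1. the lid is past its balance point and rests open by itself, nothing holding it (value of joint lid above 1.3 rad and velocity of joint lid between -0.05 and 0.05 rad/s and contact force between the fingers and kiln below 0.1 N), for 0.3 s.
2. after that, the cup is lowered into the kiln chamber (horizontal distance between cup_centre and kiln_mouth below 0.045 m and z of cup_centre in the frame of kiln_mouth below -0.008 m), for 0.1 s.
At the end, for the whole second after the job is handed in: The lid stands open by itself (over 1.3 rad, at rest), and the cup stands at rest, upright within 0.1 rad, on the kiln shelf within 40 mm of its middle, released (value of joint lid above 1.3 rad and velocity of joint lid between -0.05 and 0.05 rad/s and horizontal distance between cup_centre and kiln_mouth below 0.04 m and z of cup_centre in the frame of kiln_mouth below -0.012 m and angle between cup_centre's own z axis and vertical below 0.1 rad and linear speed of cup below 0.02 m/s and contact force between cup and kiln above 0.3 N); the robot touches nothing.
It fails at once if the lid falls: past balance it opens faster than 0.9 rad/s, or it drops back faster than 1.2 rad/s ((value of joint lid above 1 rad and velocity of joint lid above 0.9 rad/s) or velocity of joint lid below -1.2 rad/s).
It fails at once if the counterweight is forced against its stop with more than 60 N (contact force between counterweight and kiln above 60 N).
It fails at once if the cup is dropped on or pressed against the kiln with more than 25 N (contact force between cup and kiln above 25 N).
It fails at once if another pot is moved by more than 25 mm (distance of any of bowl_centre, jar_centre, mug_centre from where it was at the start of the episode above 0.025 m).
It also fails if it takes over 72 s, if anything falls off the work surface, if the arm or the gripper's body presses on something with over 40 N, if the wrist force passes 120 N, or if a joint passes its speed limit or range.

## Robot

A 6-joint arm with a two-finger parallel gripper is mounted at the origin on the work surface. World frame = base frame: x ahead of the robot, y to its left, z up, the work surface at z = 0. Lengths are in m, angles in degrees, forces in N, time in s.
With the tool pointing down it reaches from about 0.3 to 0.875 m from the base axis. Payload 6.4 kg.
Tool frame: the origin (TCP) lies on the mounting face of the last link; the fingertips stand 166 mm ahead of it and the grasp point (between the pads) lies 147 mm ahead of it; z points along the fingers, y is the line along which they close (so a half turn about z gives the same grasp; the last joint's range is limited). The gripper opens to 88 mm and grips with 3 to 60 N. Pads are 18 mm wide; open, the fingers measure 123 mm over their backs; the gripper's body (75 mm by 187 mm) begins 45 mm behind the grasp point.
Start: joints at [-11.82, 10.359, 92.074, -0, 77.567, -11.82], TCP at [0.575, 0, 0.405] pointing down, gripper open.
Joint ranges: [-171.53, 171.53], [-51.25, 118.39], [17.06, 147.69], [-65.23, 245.23], [0, 150.52], [-178.68, 178.68]. Speed limits (degrees/s): [147.25, 147.25, 172.46, 180, 180, 180].

## Interface

Orientations are given as [roll, pitch, yaw] about the fixed x, y, z axes, in that order (R = Rz(yaw) Ry(pitch) Rx(roll)).
In Python, from rig import arm gives the robot as it stands.
- The arm moves only by the tool jog_arm, never from a script. Its argument "deltas" is a list of rows, each a list of 3 entries, a list of its own where there are three numbers: the shift along the world's x, y, z in cm, then the turn, a rotation vector about the world's x, y, z in rad, then the opening, from -1 (shut) to 1 (fully open). A call has 1 to 12 rows; each row shifts and turns the commanded pose from where the row before left it; what a row does not reach is not made up. A row lasts 1/12 s, in which the tool goes at most 41.7 mm and 7.16 degrees, less where a joint would pass 70% of its speed; a pose out of reach is approached as far as the arm can. A call is refused whole if a number of a shift passes 4.17 or a number of a turn 0.125, either way. A call with a gripper value outside its range is refused whole. The fingers move at their own pace and stop on an object; the grip force is fixed at half the most. Time passes only in rows, so rows that do not move let the fingers close. It gives the time, the measured TCP pose, the force, the opening and the grip force at its end, in the units of the state.
- arm.read_state(): the state, without advancing time (a new reading comes with each control period).
- arm.capture(name): name is "scene" or "side" or "wrist"; returns the picture (420x560x3 uint8, red, green, blue); there is no depth.
- arm.calibration(name): a dict with "camera_matrix" (3x3 intrinsics, pixels), "rvec" (rotation vector, rad) and "tvec" (3), from world to camera coordinates, as OpenCV has them. Camera axes: x right, y down, z forward; pixel columns grow to the right and rows downward; lengths in m; the calibration is good to about 2 mm. A picture is of the moment at which its call begins: read the wrist's pose just before it. calibration takes no time and is no camera call; for the wrist camera it gives the pose at the moment of the call.
- arm.hand_in(): hands the job in; it is judged then, once.
The state is a dict: "t": time; "q": joint angles; "joint_vel": joint speeds; "tau": joint torques, N m; "eef_pos": TCP position; "eef_rot": TCP orientation; "contact_force": force on the tool from outside, world axes, zero at the start; "wrist_torque": the same for the moment, N m; "width": opening from 0.0 (shut) to 1.0 (fully open); "finger_force": force on a finger pad.
Only numpy, scipy, OpenCV 4.12 (cv2) and the standard library are available. Lean on these libraries where they do the work, as an engineer would, in place of code of your own. Each camera call takes 0.05 s, during which the arm holds its last target. There are 200 camera calls.

## Working session

There is one attempt and no reset: what is moved stays moved. The work goes in short steps, Python scripts to look and compute and a tool call to move; the robot and the scene stay as the last step left them, time stands still between calls to the robot, and variables do not carry over. Pictures are saved under pics/ and viewed, at most 10 in all, crops included, and the job is handed in when it is done.

Besides the shell and the picture viewer there is one more tool, called after "Call:" in YAML: its name, and indented under it one key for each argument. jog_arm: Moves the arm, as the interface text tells. Its arguments: {"type":"object","properties":{"deltas":{"type":"array"}},"required":["deltas"]}

```bash
ls; mkdir -p pics
python3 - <<'E'
from rig import arm
import cv2,numpy as np
for n in("scene","side"):
    cv2.imwrite(f"pics/{n}0.png",arm.capture(n)[:,:,::-1])
    c=arm.calibration(n);R=cv2.Rodrigues(np.array(c["rvec"]))[0]
    print(n,np.round(c["camera_matrix"],1).tolist(),(-R.T@np.array(c["tvec"]).ravel()).round(3),R[2].round(2))
print(arm.read_state())
E
```

```text
pics
scene [[536.2, 0.0, 285.2], [0.0, 536.2, 205.3], [0.0, 0.0, 1.0]] [ 1.187 -1.001  0.947] [-0.44  0.69 -0.57]
side [[408.5, 0.0, 278.7], [0.0, 408.5, 211.6], [0.0, 0.0, 1.0]] [ 0.469 -0.721  0.918] [ 0.08  0.66 -0.75]
{'t': 0.1, 'q': array([-1.18201397e+01,  1.03954466e+01,  9.21256631e+01,  9.39930473e-04,
        7.75687913e+01, -1.18207712e+01]), 'joint_vel': array([ 0.13488693,  0.00412065, -0.06913857, -0.05890096,  0.05625978,
        0.01301072]), 'tau': array([ 1.29169843e-03, -4.34824562e+01, -3.42694116e+01,  7.03934091e-02,
        3.40874540e-02,  2.31206508e-05]), 'eef_pos': array([5.74769514e-01, 6.79171833e-05, 4.03923759e-01]), 'eef_rot': array([-1.79912194e+02, -1.93144046e-02,  9.00004136e+01]), 'contact_force': array([-0.29610679, -0.13656078, -0.75190607]), 'wrist_torque': array([ 0.00977722, -0.03565731,  0.01783371]), 'finger_force': 0.0, 'width': 0.9981059454862768}
```

View pics/scene0.png

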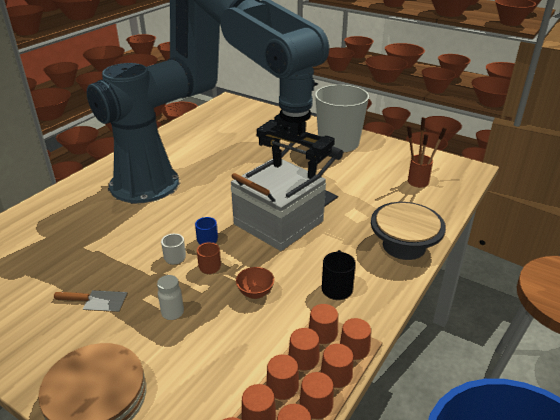

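View pics/side0.png

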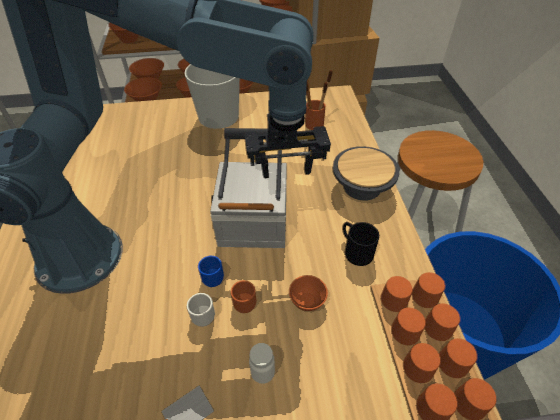

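Scene shows the kiln at (280,200) with its brown handle at (250,184). In the side view the handle spans (220–273,207). The candidates shaped like the cup are:
- Terracotta: scene (208,257), side (244,297)
- Blue: (206,230)
- White: (172,248)
- The cups on the ware board

The terracotta one beside the bowl and jar, open side up, fits the description.

```bash
cat > h.py <<'E'
import cv2,numpy as np
from rig import arm
def cam(n):
    c=arm.calibration(n);R=cv2.Rodrigues(np.array(c["rvec"]))[0];t=np.array(c["tvec"]).ravel()
    return np.array(c["camera_matrix"]),R,t
def ray(C,p):
    K,R,t=C;d=R.T@np.linalg.inv(K)@np.array([p[0],p[1],1.]);return -R.T@t,d/np.linalg.norm(d)
def plane(C,p,z):
    o,d=ray(C,p);return o+d*(z-o[2])/d[2]
def tri(C1,p1,C2,p2):
    o1,d1=ray(C1,p1);o2,d2=ray(C2,p2)
    s=np.linalg.lstsq(np.c_[d1,-d2],o2-o1,rcond=None)[0];a,b=o1+s[0]*d1,o2+s[1]*d2
    return (a+b)/2,np.linalg.norm(a-b)
def proj(C,X):
    K,R,t=C;v=K@(R@np.array(X)+t);return v[:2]/v[2]
def blob(im,box,lo=(0,90,50),hi=(16,255,255)):
    x0,y0,x1,y1=box;h=cv2.cvtColor(im[y0:y1,x0:x1],cv2.COLOR_RGB2HSV)
    m=cv2.inRange(h,lo,hi);cs,_=cv2.findContours(m,cv2.RETR_EXTERNAL,cv2.CHAIN_APPROX_NONE)
    c=max(cs,key=cv2.contourArea);return c.reshape(-1,2)+[x0,y0]
E
python3 - <<'E'
from h import *
S=cv2.imread("pics/scene0.png")[:,:,::-1].copy();D=cv2.imread("pics/side0.png")[:,:,::-1].copy()
CS,CD=cam("scene"),cam("side")
def ends(c):
    r=cv2.minAreaRect(c.astype(np.float32));b=cv2.boxPoints(r)
    e=[(b[i]+b[(i+1)%4])/2 for i in range(4)];l=[np.linalg.norm(b[i]-b[(i+1)%4]) for i in range(4)]
    k=[0,2] if l[0]<l[1] else [1,3];return sorted([e[i] for i in k],key=lambda p:p[0]),r
es,rs=ends(blob(S,(225,165,280,205)));ed,rd=ends(blob(D,(210,197,282,216)))
print(rs,rd)
for a,b in zip(es,ed): print("handle end",a,b,tri(CS,a,CD,b))
for n,im,C,box in(("scene",S,CS,(192,238,226,276)),("side",D,CD,(228,278,260,316))):
    c=blob(im,box);print(n,c.min(0),c.max(0))
    x0,y0=c.min(0);x1,y1=c.max(0)
    # top rim silhouettes: left/right extreme and top/bottom
    print(" axis mid at z=.031:",plane(C,((x0+x1)/2,(y0+y1)/2),.031).round(4))
a=cv2.resize(S[150:290,160:340],None,fx=4,fy=4,interpolation=cv2.INTER_CUBIC)
cv2.imwrite("pics/crop1.png",a[:,:,::-1])
b=cv2.resize(D[120:320,180:320],None,fx=3,fy=3,interpolation=cv2.INTER_CUBIC);cv2.imwrite("pics/crop2.png",b[:,:,::-1])
E
```

```text
((250.4000244140625, 183.70001220703125), (41.59086608886719, 5.366562843322754), 26.56505012512207) ((245.5, 206.0), (6.0, 55.0), 90.0)
handle end [231.80002 174.40001] [218. 206.] (array([ 0.4037223 , -0.03935095,  0.18803016]), np.float64(0.0005860022367475038))
handle end [269.00003 193.00002] [273. 206.] (array([ 0.53592184, -0.05540479,  0.18532135]), np.float64(0.0018817007496581002))
scene [196 242] [220 274]
 axis mid at z=.031: [ 0.4427 -0.2067  0.031 ]
side [230 280] [257 313]
 axis mid at z=.031: [ 0.4431 -0.203   0.031 ]
```

View pics/crop1.png

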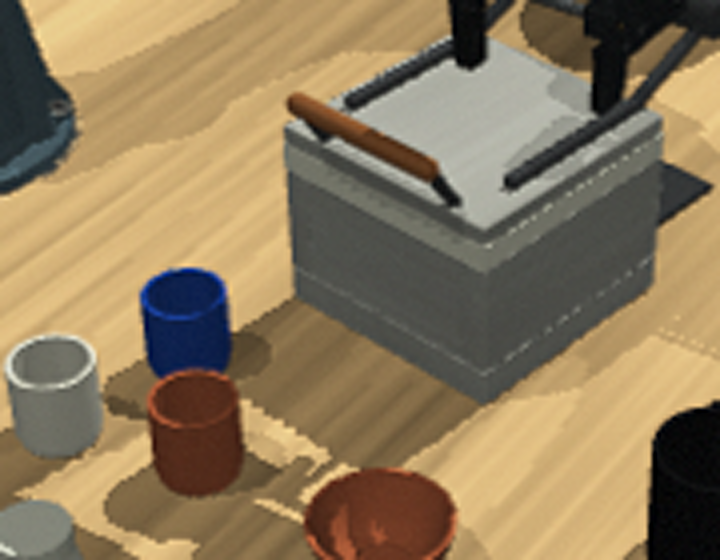

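View pics/crop2.png

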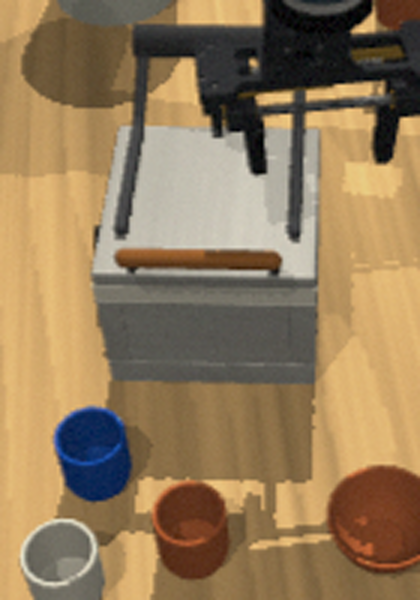

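The crops confirm the terracotta cup at crop1 (195,430), open side up. The kiln's base corners are at crop1 (295,297), (487,402) and (652,290). I'll get the kiln's yaw from those.

Run:
```python
from h import *
CS,CD=cam("scene"),cam("side")
L,N,R=[plane(CS,(160+x/4,150+y/4),0) for x,y in((295,297),(487,402),(652,290))]
L2,R2=[plane(CD,(180+x/3,120+y/3),0) for x,y in((113,378),(313,381))]
print(L,N,R,L2,R2)
for a,b in((L,N),(L2,R2)): print(np.linalg.norm(b-a),np.degrees(np.arctan2(*(b-a)[1::-1])))
print(np.linalg.norm(R-N),np.degrees(np.arctan2(*(R-N)[1::-1]))-90,"centre",(L+R)/2)
y=np.radians(-6);u=np.array([np.cos(y),np.sin(y)]);v=np.array([-u[1],u[0]])
print("handle->centre",np.array([.470,-.047])+v*.11)
```

```text
[ 3.84066055e-01 -2.07817257e-02 -1.11022302e-16] [ 0.56761018 -0.04496024  0.        ] [0.59976929 0.12930378 0.        ] [ 0.3815729  -0.01567322  0.        ] [ 0.56622752 -0.04368304  0.        ]
0.18512981113036106 -7.5044389900320665
0.1867669121944516 -8.625306406465196
0.17720653117659654 -10.455866763005602 centre [ 4.91917671e-01  5.42610268e-02 -5.55111512e-17]
handle->centre [0.48149813 0.06239741]
```

Call:
jog_arm:
  deltas:
    - [[-0.9, -0.4, 0], [0, 0, 0.119], 1]
    - [[-0.9, -0.4, 0], [0, 0, 0.119], 1]
    - [[-0.9, -0.4, 0], [0, 0, 0.119], 1]
    - [[-0.9, -0.4, 0], [0, 0, 0.119], 1]
    - [[-0.9, -0.4, 0], [0, 0, 0.119], 1]
    - [[-0.9, -0.4, 0], [0, 0, 0.119], 1]
    - [[-0.9, -0.4, 0], [0, 0, 0.119], 1]
    - [[-0.9, -0.4, 0], [0, 0, 0.119], 1]
    - [[-0.9, -0.4, 0], [0, 0, 0.119], 1]
    - [[-0.8, -0.4, 0], [0, 0, 0.119], 1]
    - [[-0.8, -0.4, 0], [0, 0, 0.119], 1]
    - [[-0.8, -0.3, 0], [0, 0, 0.119], 1]

```text
t: 1.1
eef_pos: [0.4694, -0.0472, 0.4043]
eef_rot: [180.0, -0.0, 172.1]
contact_force: [-0.0, -0.7, 0.1]
width: 1.0
finger_force: 0.0
```

Run:
```python
from h import *
s=arm.read_state();print(s["eef_pos"],s["eef_rot"],s["contact_force"],s["q"])
C=cam("wrist");im=arm.capture("wrist");cv2.imwrite("pics/w1.png",im[:,:,::-1])
K,R,t=C;print(K.round(1).tolist(),-R.T@t)
print("bar pred",[proj(C,p) for p in((.470,-.047,.188),(.41,-.039,.188),(.529,-.055,.188))])
np.savez("w1.npz",K=K,R=R,t=t)
```

```text
[ 0.46944662 -0.04716439  0.40434727] [ 1.79992013e+02 -4.20848193e-02  1.72148877e+02] [-0.01942358 -0.74201807  0.11678814] [-2.01951525e+01 -3.17196694e+00  1.06417192e+02 -1.22721970e-03
  7.67975942e+01 -1.02343746e+02]
[[373.0, 0.0, 279.3], [0.0, 373.0, 210.4], [0.0, 0.0, 1.0]] [ 0.38963301 -0.03768538  0.38472243]
bar pred [array([282.0457391 , 238.28361832]), array([281.83783959, 129.98418454]), array([282.00342807, 327.59917824])]
```

View pics/w1.png

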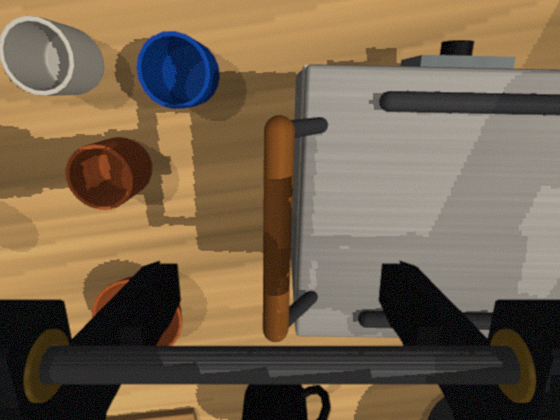

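The wrist view shows the bar vertical from (279,118) to (277,338), about 2 mm to −y of the prediction and parallel to it. I'll shift by that, descend and pinch.

Call:
jog_arm:
  deltas:
    - [[0, -0.2, -0.7], [0, 0, 0], 0.2]
    - [[0, 0, -0.8], [0, 0, 0], 0.0]
    - [[0, 0, -0.8], [0, 0, 0], -0.2]
    - [[0, 0, -0.8], [0, 0, 0], -0.2]
    - [[0, 0, -0.8], [0, 0, 0], -0.2]
    - [[0, 0, -0.8], [0, 0, 0], -0.2]
    - [[0, 0, -0.8], [0, 0, 0], -0.2]
    - [[0, 0, -0.8], [0, 0, 0], -0.2]
    - [[0, 0, -0.6], [0, 0, 0], -0.2]
    - [[0, 0, 0], [0, 0, 0], -0.4]
    - [[0, 0, 0], [0, 0, 0], -1]
    - [[0, 0, 0], [0, 0, 0], -1]

```text
t: 2.15
eef_pos: [0.4702, -0.0491, 0.336]
eef_rot: [-180.0, 0.0, 171.8]
contact_force: [-0.1, 0.7, 0.3]
width: 0.198
finger_force: 0.0
```

Call:
jog_arm:
  deltas:
    - [[0, 0, 0], [0, 0, 0], -1]
    - [[0, 0, 0], [0, 0, 0], -1]
    - [[0, 0, 0], [0, 0, 0], -1]
    - [[0, 0, 0], [0, 0, 0], -1]

```text
t: 2.48
eef_pos: [0.4702, -0.0488, 0.3361]
eef_rot: [180.0, 0.1, 171.8]
contact_force: [2.4, 2.4, -0.5]
width: 0.164
finger_force: 29.8
```

```bash
cat > arc.py <<'E'
from h import *
def show(hinge=(.4996,.1639),yaw=-8,zh=.115):
    s=arm.read_state();y=np.radians(yaw);v=np.array([-np.sin(y),np.cos(y)])
    g=s["eef_pos"]-[0,0,.147];a=(g[:2]-hinge)@v;b=g[2]-zh
    th=np.arctan2(.073,-.215)-np.arctan2(b,a);f=s["contact_force"];phi=np.arctan2(b,a)
    T=np.array([*(v*np.sin(phi)),-np.cos(phi)]);Rr=np.array([*(v*np.cos(phi)),np.sin(phi)])
    print("t",round(s["t"],2),"pos",s["eef_pos"].round(4),"th",round(th,3),"r",round(np.hypot(a,b),4),"f",f.round(1),"ftan",round(f@T,1),"frad",round(f@Rr,1),"fx",round(f@[v[1],-v[0],0],1),"w",round(s["width"]*88,1),s["finger_force"])
    return v,zh,hinge,th
def plan(targets,n,start=None,**k):
    v,zh,h,th=show(**k);p0=np.arctan2(.073,-.215)
    th=th if start is None else start
    P=lambda t:np.array([*(np.array(h)+v*.227*np.cos(p0-t)),zh+.227*np.sin(p0-t)])
    q=[P(x) for x in np.linspace(th,targets,n+1)]
    print((np.diff(q,axis=0)*100).round(2).tolist())
E
python3 -c "
from arc import *
plan(1.0,24,start=0)"
```

```text
t 2.48 pos [ 0.4702 -0.0488  0.3361] th 0.005 r 0.2272 f [ 2.4  2.4 -0.5] ftan 0.4 frad -2.8 fx 2.1 w 14.5 29.80575978755951
[[0.04, 0.32, 0.89], [0.05, 0.36, 0.87], [0.06, 0.39, 0.86], [0.06, 0.43, 0.84], [0.06, 0.46, 0.82], [0.07, 0.49, 0.8], [0.07, 0.53, 0.78], [0.08, 0.56, 0.76], [0.08, 0.59, 0.73], [0.09, 0.62, 0.71], [0.09, 0.65, 0.68], [0.1, 0.68, 0.65], [0.1, 0.7, 0.63], [0.1, 0.73, 0.6], [0.11, 0.75, 0.56], [0.11, 0.77, 0.53], [0.11, 0.8, 0.5], [0.11, 0.82, 0.47], [0.12, 0.83, 0.43], [0.12, 0.85, 0.4], [0.12, 0.87, 0.36], [0.12, 0.88, 0.32], [0.13, 0.89, 0.28], [0.13, 0.9, 0.25]]
```

Call:
jog_arm:
  deltas:
    - [[0.02, 0.16, 0.44], [0, 0, 0], -1]
    - [[0.02, 0.16, 0.45], [0, 0, 0], -1]
    - [[0.05, 0.36, 0.87], [0, 0, 0], -1]
    - [[0.06, 0.39, 0.86], [0, 0, 0], -1]
    - [[0.06, 0.43, 0.84], [0, 0, 0], -1]
    - [[0, 0, 0], [0, 0, 0], -1]

```text
t: 2.98
eef_pos: [0.4724, -0.0333, 0.3715]
eef_rot: [180.0, 0.1, 171.8]
contact_force: [2.5, 3.0, -5.6]
width: 0.164
finger_force: 30.4
```

```bash
python3 -c "
from arc import *
show()"
```

```text
t 2.98 pos [ 0.4724 -0.0333  0.3715] th 0.176 r 0.2271 f [ 2.5  3.  -5.6] ftan -3.3 frad -5.6 fx 2.1 w 14.4 30.360201448202133
```

Call:
jog_arm:
  deltas:
    - [[0.06, 0.46, 0.82], [0, 0, 0], -1]
    - [[0.07, 0.49, 0.8], [0, 0, 0], -1]
    - [[0.07, 0.53, 0.78], [0, 0, 0], -1]
    - [[0.08, 0.56, 0.76], [0, 0, 0], -1]
    - [[0.08, 0.59, 0.73], [0, 0, 0], -1]
    - [[0.09, 0.62, 0.71], [0, 0, 0], -1]
    - [[0.09, 0.65, 0.68], [0, 0, 0], -1]
    - [[0.1, 0.68, 0.65], [0, 0, 0], -1]
    - [[0.1, 0.7, 0.63], [0, 0, 0], -1]
    - [[0, 0, 0], [0, 0, 0], -1]

```text
t: 3.82
eef_pos: [0.4799, 0.0197, 0.4369]
eef_rot: [180.0, 0.1, 171.9]
contact_force: [4.5, 1.4, -4.4]
width: 0.161
finger_force: 30.0
```

```bash
python3 -c "
from arc import *
show()"
```

```text
t 3.82 pos [0.4799 0.0197 0.4369] th 0.549 r 0.2275 f [ 4.5  1.4 -4.4] ftan -1.3 frad -4.6 fx 4.3 w 14.2 30.039349794387817
```

Call:
jog_arm:
  deltas:
    - [[0.12, 0.73, 0.6], [0, 0, 0], -1]
    - [[0.13, 0.75, 0.56], [0, 0, 0], -1]
    - [[0.13, 0.77, 0.53], [0, 0, 0], -1]
    - [[0.13, 0.8, 0.5], [0, 0, 0], -1]
    - [[0.13, 0.82, 0.47], [0, 0, 0], -1]
    - [[0.14, 0.83, 0.43], [0, 0, 0], -1]
    - [[0.14, 0.85, 0.4], [0, 0, 0], -1]
    - [[0.14, 0.87, 0.36], [0, 0, 0], -1]
    - [[0.14, 0.88, 0.32], [0, 0, 0], -1]
    - [[0.15, 0.89, 0.28], [0, 0, 0], -1]
    - [[0.15, 0.9, 0.25], [0, 0, 0], -1]
    - [[0, 0, 0], [0, 0, 0], -1]

```text
t: 4.82
eef_pos: [0.4946, 0.1115, 0.4834]
eef_rot: [179.9, 0.0, 171.9]
contact_force: [0.6, 1.7, -0.4]
width: 0.16
finger_force: 30.0
```

```bash
python3 -c "
from arc import *
show()
plan(1.9,45,start=1.0)"
```

```text
t 4.82 pos [0.4946 0.1115 0.4834] th 1.01 r 0.2275 f [ 0.6  1.7 -0.4] ftan 1.6 frad -0.8 fx 0.4 w 14.1 29.96218353509903
t 4.82 pos [0.4946 0.1115 0.4834] th 1.01 r 0.2275 f [ 0.6  1.7 -0.4] ftan 1.6 frad -0.8 fx 0.4 w 14.1 29.96218353509903
[[0.06, 0.44, 0.11], [0.06, 0.44, 0.1], [0.06, 0.44, 0.09], [0.06, 0.44, 0.08], [0.06, 0.44, 0.07], [0.06, 0.45, 0.06], [0.06, 0.45, 0.05], [0.06, 0.45, 0.04], [0.06, 0.45, 0.03], [0.06, 0.45, 0.02], [0.06, 0.45, 0.02], [0.06, 0.45, 0.01], [0.06, 0.45, -0.0], [0.06, 0.45, -0.01], [0.06, 0.45, -0.02], [0.06, 0.45, -0.03], [0.06, 0.45, -0.04], [0.06, 0.45, -0.05], [0.06, 0.45, -0.06], [0.06, 0.44, -0.07], [0.06, 0.44, -0.08], [0.06, 0.44, -0.08], [0.06, 0.44, -0.09], [0.06, 0.44, -0.1], [0.06, 0.44, -0.11], [0.06, 0.43, -0.12], [0.06, 0.43, -0.13], [0.06, 0.43, -0.14], [0.06, 0.43, -0.15], [0.06, 0.42, -0.15], [0.06, 0.42, -0.16], [0.06, 0.42, -0.17], [0.06, 0.41, -0.18], [0.06, 0.41, -0.19], [0.06, 0.41, -0.2], [0.06, 0.4, -0.2], [0.06, 0.4, -0.21], [0.06, 0.39, -0.22], [0.05, 0.39, -0.23], [0.05, 0.38, -0.24], [0.05, 0.38, -0.24], [0.05, 0.37, -0.25], [0.05, 0.37, -0.26], [0.05, 0.36, -0.27], [0.05, 0.36, -0.27]]
```

Call:
jog_arm:
  deltas:
    - [[0.06, 0.44, 0.11], [0, 0, 0], -1]
    - [[0.13, 0.88, 0.19], [0, 0, 0], -1]
    - [[0.13, 0.88, 0.15], [0, 0, 0], -1]
    - [[0.13, 0.9, 0.11], [0, 0, 0], -1]
    - [[0.13, 0.9, 0.07], [0, 0, 0], -1]
    - [[0.13, 0.9, 0.04], [0, 0, 0], -1]
    - [[0.13, 0.9, 0.01], [0, 0, 0], -1]
    - [[0.13, 0.9, -0.03], [0, 0, 0], -1]
    - [[0.13, 0.9, -0.07], [0, 0, 0], -1]
    - [[0.06, 0.45, -0.05], [0, 0, 0], -1]
    - [[0, 0, 0], [0, 0, 0], -1]

```text
t: 5.73
eef_pos: [0.5068, 0.1911, 0.4858]
eef_rot: [-179.9, -0.1, 171.8]
contact_force: [9.5, -1.4, -14.0]
width: 0.163
finger_force: 30.8
```

```bash
python3 -c "
from arc import *
show()"
```

```text
t 5.73 pos [0.5068 0.1911 0.4858] th 1.368 r 0.2256 f [  9.5  -1.4 -14. ] ftan 1.6 frad -13.9 fx 9.6 w 14.4 30.799881006823853
```

Call:
jog_arm:
  deltas:
    - [[0.08, 0, -0.12], [0, 0, 0], -1]
    - [[0.08, 0, -0.13], [0, 0, 0], -1]
    - [[0, 0, 0], [0, 0, 0], -1]

```text
t: 5.98
eef_pos: [0.5072, 0.1911, 0.4856]
eef_rot: [180.0, -0.1, 171.9]
contact_force: [-3.5, 2.9, -2.2]
width: 0.163
finger_force: 29.8
```

```bash
python3 -c "
from arc import *
show()"
```

```text
t 5.98 pos [0.5072 0.1911 0.4856] th 1.368 r 0.2253 f [-3.5  2.9 -2.2] ftan 2.6 frad -1.9 fx -3.8 w 14.4 29.811639832769288
```

Call:
jog_arm:
  deltas:
    - [[0, 0, 0], [0, 0, 0], -0.6]
    - [[-0.02, -0.12, 0], [0, 0, 0], -0.54]
    - [[-0.02, -0.12, 0.2], [0, 0, 0], -0.48]
    - [[-0.02, -0.12, 0.2], [0, 0, 0], -0.41]
    - [[-0.02, -0.12, 0.2], [0, 0, 0], -0.41]
    - [[0, 0, 0], [0, 0, 0], -0.41]
    - [[0, 0, 0], [0, 0, 0], -0.41]

```text
t: 6.57
eef_pos: [0.5071, 0.1853, 0.4926]
eef_rot: [180.0, 0.1, 171.8]
contact_force: [0.1, 3.1, 1.5]
width: 0.293
finger_force: 1.7
```

```bash
python3 -c "
from arc import *
show()"
```

```text
t 6.57 pos [0.5071 0.1853 0.4926] th 1.34 r 0.2317 f [0.1 3.1 1.5] ftan 2.9 frad 1.8 fx -0.3 w 25.8 1.7140164971351624
```

Call:
jog_arm:
  deltas:
    - [[0.06, 0.4, -0.06], [0, 0, 0], -0.41]
    - [[0.06, 0.4, -0.06], [0, 0, 0], -0.41]
    - [[0.06, 0.4, -0.06], [0, 0, 0], -0.41]
    - [[0, 0, 0], [0, 0, 0], -0.41]

```text
t: 6.9
eef_pos: [0.5091, 0.1983, 0.4902]
eef_rot: [179.9, 0.1, 171.8]
contact_force: [1.9, 3.8, 0.9]
width: 0.295
finger_force: 2.2
```

Call:
jog_arm:
  deltas:
    - [[0.05, 0.3, -0.06], [0, 0, 0], -0.41]
    - [[0.05, 0.3, -0.06], [0, 0, 0], -0.41]
    - [[0, 0, 0], [0, 0, 0], -0.41]
    - [[0, 0, 0], [0, 0, 0], -0.41]

```text
t: 7.23
eef_pos: [0.51, 0.204, 0.4888]
eef_rot: [180.0, 0.1, 171.8]
contact_force: [1.8, 4.3, 1.5]
width: 0.295
finger_force: 2.3
```

Now 8 mm per turn; the force is still drawing open.

Call:
jog_arm:
  deltas:
    - [[0.06, 0.4, -0.1], [0, 0, 0], -0.41]
    - [[0.06, 0.4, -0.1], [0, 0, 0], -0.41]
    - [[0, 0, 0], [0, 0, 0], -0.41]
    - [[0, 0, 0], [0, 0, 0], -0.41]

```text
t: 7.57
eef_pos: [0.5112, 0.2121, 0.4867]
eef_rot: [180.0, 0.1, 171.8]
contact_force: [4.4, 3.6, 1.1]
width: 0.293
finger_force: 2.3
```

Call:
jog_arm:
  deltas:
    - [[0.1, 0.4, -0.12], [0, 0, 0], -0.41]
    - [[0.1, 0.4, -0.12], [0, 0, 0], -0.41]
    - [[0, 0, 0], [0, 0, 0], -0.41]
    - [[0, 0, 0], [0, 0, 0], -0.41]

```text
t: 7.9
eef_pos: [0.5128, 0.2204, 0.4841]
eef_rot: [180.0, -0.0, 171.9]
contact_force: [1.2, 5.1, 2.0]
width: 0.295
finger_force: 2.6
```

Call:
jog_arm:
  deltas:
    - [[0.07, 0.4, -0.14], [0, 0, 0], -0.41]
    - [[0.07, 0.4, -0.14], [0, 0, 0], -0.41]
    - [[0, 0, 0], [0, 0, 0], -0.41]
    - [[0, 0, 0], [0, 0, 0], -0.41]

```text
t: 8.23
eef_pos: [0.5142, 0.2285, 0.4812]
eef_rot: [180.0, -0.0, 171.9]
contact_force: [-0.1, 5.3, 2.9]
width: 0.296
finger_force: 2.8
```

Call:
jog_arm:
  deltas:
    - [[0.07, 0.4, -0.17], [0, 0, 0], -0.41]
    - [[0.07, 0.4, -0.17], [0, 0, 0], -0.41]
    - [[0, 0, 0], [0, 0, 0], -0.41]
    - [[0, 0, 0], [0, 0, 0], -0.41]

```text
t: 8.57
eef_pos: [0.5156, 0.2366, 0.4779]
eef_rot: [179.9, -0.0, 171.9]
contact_force: [-0.3, 5.9, 2.7]
width: 0.297
finger_force: 3.1
```

Call:
jog_arm:
  deltas:
    - [[0.06, 0.4, -0.16], [0, 0, 0], -0.41]
    - [[0.06, 0.4, -0.16], [0, 0, 0], -0.41]
    - [[0, 0, 0], [0, 0, 0], -0.41]
    - [[0, 0, 0], [0, 0, 0], -0.41]

```text
t: 8.9
eef_pos: [0.5169, 0.2445, 0.4744]
eef_rot: [180.0, -0.0, 171.9]
contact_force: [-0.1, 5.6, 1.5]
width: 0.292
finger_force: 3.0
```

Call:
jog_arm:
  deltas:
    - [[0.06, 0.4, -0.17], [0, 0, 0], -0.41]
    - [[0.06, 0.4, -0.17], [0, 0, 0], -0.41]
    - [[0, 0, 0], [0, 0, 0], -0.41]
    - [[0, 0, 0], [0, 0, 0], -0.41]

```text
t: 9.23
eef_pos: [0.5182, 0.2523, 0.4707]
eef_rot: [180.0, -0.0, 171.8]
contact_force: [-0.3, 5.4, 0.9]
width: 0.295
finger_force: 2.7
```

Call:
jog_arm:
  deltas:
    - [[0.06, 0.4, -0.19], [0, 0, 0], -0.41]
    - [[0.06, 0.4, -0.19], [0, 0, 0], -0.41]
    - [[0, 0, 0], [0, 0, 0], -0.41]
    - [[0, 0, 0], [0, 0, 0], -0.41]

```text
t: 9.57
eef_pos: [0.5194, 0.26, 0.4667]
eef_rot: [-180.0, -0.0, 171.8]
contact_force: [2.3, 3.5, -2.3]
width: 0.297
finger_force: 2.2
```

Call:
jog_arm:
  deltas:
    - [[0.06, 0.3, -0.16], [0, 0, 0], -0.41]
    - [[0.06, 0.3, -0.16], [0, 0, 0], -0.41]
    - [[0, 0, 0], [0, 0, 0], -0.41]
    - [[0, 0, 0], [0, 0, 0], -0.41]

```text
t: 9.9
eef_pos: [0.5205, 0.2657, 0.4639]
eef_rot: [-180.0, -0.1, 171.8]
contact_force: [1.6, 4.4, -2.6]
width: 0.293
finger_force: 2.0
```

```bash
python3 -c "
from arc import *
show()
im=arm.capture('scene');d=arm.capture('side')
cv2.imwrite('pics/lid1.png',np.hstack([cv2.resize(im[100:250,200:400],None,fx=2,fy=2),cv2.resize(d[60:210,180:380],None,fx=2,fy=2)])[:,:,::-1])"
```

```text
t 9.9 pos [0.5205 0.2657 0.4639] th 1.718 r 0.227 f [ 1.6  4.4 -2.6] ftan 5.3 frad -0.2 fx 1.0 w 25.8 2.010789066553116
```

View pics/lid1.png

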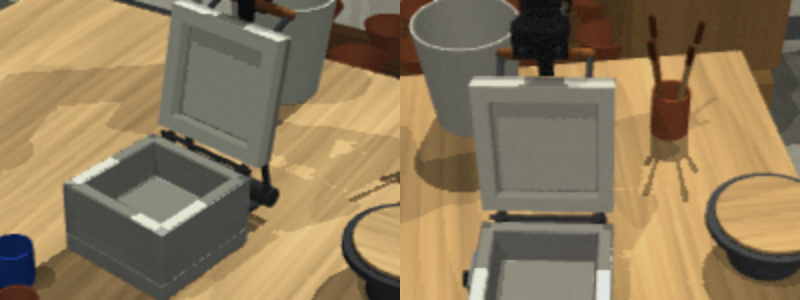

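The lid stands past vertical with the counterweight low behind the kiln (scene crop (262,190)). It is still drawing open, so I'll continue.

Call:
jog_arm:
  deltas:
    - [[0.06, 0.35, -0.21], [0, 0, 0], -0.41]
    - [[0.06, 0.35, -0.21], [0, 0, 0], -0.41]
    - [[0, 0, 0], [0, 0, 0], -0.41]
    - [[0, 0, 0], [0, 0, 0], -0.41]

```text
t: 10.33
eef_pos: [0.5218, 0.2722, 0.4605]
eef_rot: [-179.9, 0.0, 171.8]
contact_force: [-0.1, -0.1, 0.1]
width: 0.295
finger_force: 0.0
```

The force has dropped to zero, so the lid sits on its stop. I'll rise straight out.

Call:
jog_arm:
  deltas:
    - [[0, 0, 0], [0, 0, 0], -0.41]
    - [[0, 0, 0.4], [0, 0, 0], -0.41]
    - [[0, 0, 0.6], [0, 0, 0], -0.41]
    - [[0, 0, 0.8], [0, 0, 0], -0.41]
    - [[0, 0, 1.0], [0, 0, 0], -0.41]
    - [[0, 0, 1.5], [0, 0, 0], -0.3]
    - [[0, 0, 1.7], [0, 0, 0], 0]

```text
t: 10.92
eef_pos: [0.5216, 0.2723, 0.5214]
eef_rot: [-180.0, -0.0, 171.8]
contact_force: [0.9, -0.3, -0.7]
width: 0.405
finger_force: 0.0
```

Run:
```python
from h import *
s=arm.read_state();print(s["eef_pos"],s["q"].round(1),s["contact_force"])
S=arm.capture("scene");D=arm.capture("side");CS,CD=cam("scene"),cam("side")
# kiln front-top view & neighbours
for nm,lo,hi,bs,bd in(("blue",(105,100,40),(130,255,255),(185,210,225,250),(190,250,230,290)),):
    a=blob(S,bs,lo,hi);b=blob(D,bd,lo,hi)
    for C,c in((CS,a),(CD,b)): print(nm,plane(C,(c.min(0)+c.max(0))/2,.031))
print("white",plane(CD,(201,310),.031),plane(CS,(172.5,249),.031))
print("bowl",plane(CD,(308.5,294),.022),"jar",plane(CD,(262,363),.05))
cv2.imwrite("pics/k2.png",cv2.resize(np.hstack([S[140:260,220:340],D[150:270,190:310]]),None,fx=3,fy=3,interpolation=cv2.INTER_CUBIC)[:,:,::-1])
```

```text
[0.52160467 0.27231958 0.52144588] [ 16.    8.   81.4  -0.   90.6 -65.8] [ 0.85465887 -0.33381361 -0.66904456]
blue [ 0.36289022 -0.1182086   0.031     ]
blue [ 0.36521141 -0.11785695  0.031     ]
white [ 0.3394726  -0.22619717  0.031     ] [ 0.33971425 -0.2295185   0.031     ]
bowl [ 0.60373378 -0.21180054  0.022     ] jar [ 0.47163315 -0.37986548  0.05      ]
```

View pics/k2.png

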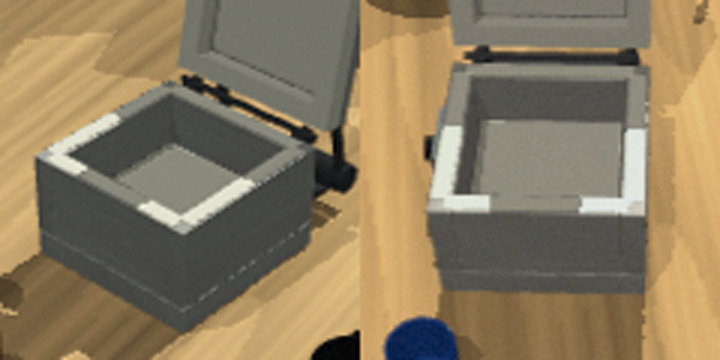

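Call:
jog_arm:
  deltas:
    - [[-0.2, -1.2, 0], [0, 0, -0.12], 0.4]
    - [[-0.4, -2.4, 0], [0, 0, -0.12], 0.77]
    - [[-0.6, -3.4, 0], [0, 0, -0.12], 0.77]
    - [[-0.6, -3.4, 0], [0, 0, -0.12], 0.77]
    - [[-0.6, -3.4, 0], [0, 0, -0.12], 0.77]
    - [[-0.6, -3.4, 0], [0, 0, -0.12], 0.77]
    - [[-0.6, -3.4, 0], [0, 0, -0.12], 0.77]
    - [[-0.6, -3.4, 0], [0, 0, -0.12], 0.77]
    - [[-0.6, -3.4, 0], [0, 0, -0.12], 0.77]
    - [[-0.6, -3.4, 0], [0, 0, -0.12], 0.77]
    - [[-0.6, -3.4, -1.0], [0, 0, -0.12], 0.77]
    - [[-0.6, -3.4, -2.0], [0, 0, -0.12], 0.77]

```text
t: 12.02
eef_pos: [0.4554, -0.1053, 0.4923]
eef_rot: [179.7, 0.1, 89.0]
contact_force: [0.9, -0.3, 0.1]
width: 0.888
finger_force: 0.0
```

Call:
jog_arm:
  deltas:
    - [[-0.6, -3.4, -2.0], [0, 0, -0.12], 0.77]
    - [[-0.5, -3.4, -2.0], [0, 0, 0], 0.77]
    - [[-0.2, -2.6, -2.0], [0, 0, 0], 0.77]
    - [[0, 0, -2.0], [0, 0, 0], 0.77]
    - [[0, 0, -2.0], [0, 0, 0], 0.77]
    - [[0, 0, -1.5], [0, 0, 0], 0.77]
    - [[0, 0, -1.0], [0, 0, 0], 0.77]
    - [[0, 0, 0], [0, 0, 0], 0.77]

```text
t: 12.68
eef_pos: [0.442, -0.1971, 0.3629]
eef_rot: [-179.8, -0.1, 82.4]
contact_force: [0.0, 0.0, -0.6]
width: 0.884
finger_force: 0.0
```

Run:
```python
from h import *
s=arm.read_state();print(s["t"],s["eef_pos"],s["eef_rot"].round(1),s["q"].round(1),s["contact_force"])
C=cam("wrist");im=arm.capture("wrist");cv2.imwrite("pics/w2.png",im[:,:,::-1])
print("cup rim pred",[proj(C,(.443+a,-.205+b,.062)).round(0) for a,b in((0,0),(.03,0),(-.03,0),(0,.03),(0,-.03))])
CS,CD=cam("scene"),cam("side")
P=[plane(CS,(220+x/3,140+y/3),.115) for x,y in((38,155),(187,235),(312,152),(165,82))]
Q=[plane(CD,(190+x/3,150+y/3),.115) for x,y in((68,212),(288,212),(288,68),(95,68))]
for X in(P,Q):
    X=np.array(X)[:,:2];print(X.round(3).tolist(),"c",X.mean(0),[np.degrees(np.arctan2(*(X[j]-X[i])[::-1])).round(1) for i,j in((0,1),(3,2),(0,3),(1,2))])
```

```text
12.6833 [ 0.4419834  -0.19710507  0.36288928] [-1.798e+02 -1.000e-01  8.240e+01] [-38.1   1.1 107.2  -0.   71.9 -30.6] [ 0.03984466  0.03393374 -0.64877275]
cup rim pred [array([283., 205.]), array([320., 201.]), array([245., 210.]), array([277., 168.]), array([287., 240.])]
[[0.387, -0.02], [0.573, -0.05], [0.6, 0.125], [0.413, 0.156]] c [0.49304428 0.05274342] [np.float64(-9.2), np.float64(-9.5), np.float64(81.5), np.float64(81.2)]
[[0.382, -0.02], [0.57, -0.046], [0.595, 0.134], [0.411, 0.159]] c [0.48957944 0.05662134] [np.float64(-7.6), np.float64(-7.7), np.float64(80.7), np.float64(82.0)]
```

View pics/w2.png

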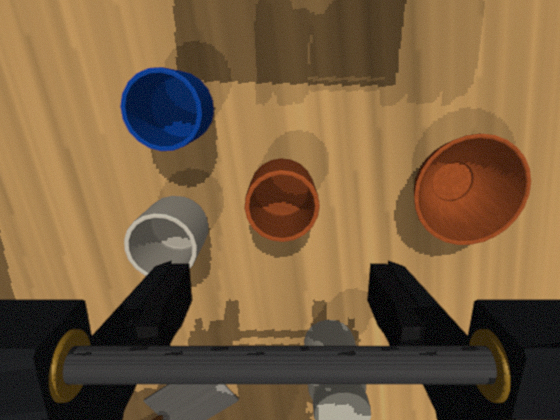

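The rim's centre in the wrist view is at (282.5,206), which matches the predicted (283,205). I'll descend and grip.

Call:
jog_arm:
  deltas:
    - [[0.1, -0.8, -1.0], [0, 0, 0], 0.77]
    - [[0, 0, -2.0], [0, 0, 0], 0.77]
    - [[0, 0, -2.5], [0, 0, 0], 0.77]
    - [[0, 0, -2.5], [0, 0, 0], 0.77]
    - [[0, 0, -2.5], [0, 0, 0], 0.77]
    - [[0, 0, -2.5], [0, 0, 0], 0.77]
    - [[0, 0, -2.0], [0, 0, 0], 0.77]
    - [[0, 0, -1.5], [0, 0, 0], 0.77]
    - [[0, 0, -0.7], [0, 0, 0], 0.77]
    - [[0, 0, 0], [0, 0, 0], 0.5]
    - [[0, 0, 0], [0, 0, 0], 0.3]
    - [[0, 0, 0], [0, 0, 0], 0.2]

```text
t: 13.73
eef_pos: [0.4442, -0.2061, 0.1944]
eef_rot: [179.9, 0.1, 82.4]
contact_force: [0.0, -0.5, -1.4]
width: 0.685
finger_force: 28.9
```

Call:
jog_arm:
  deltas:
    - [[0, 0, 0], [0, 0, 0], 0.2]
    - [[0, 0, 0], [0, 0, 0], 0.2]
    - [[0, 0, 0], [0, 0, 0], 0.2]
    - [[0, 0, 0], [0, 0, 0], 0.2]

```text
t: 14.07
eef_pos: [0.4442, -0.2059, 0.1943]
eef_rot: [179.9, 0.1, 82.4]
contact_force: [-0.5, -1.3, 5.1]
width: 0.684
finger_force: 30.0
```

Call:
jog_arm:
  deltas:
    - [[0, 0, 0.5], [0, 0, 0], 0.2]
    - [[0, 0, 1.5], [0, 0, 0], 0.2]
    - [[0, 0, 2.0], [0, 0, 0], 0.2]
    - [[0, 0, 2.5], [0, 0, 0], 0.2]
    - [[0, 0, 2.5], [0, 0, 0], 0.2]
    - [[0, 0, 2.5], [0, 0, 0], 0.2]
    - [[0, 0, 2.5], [0, 0, 0], 0.2]
    - [[0, 0, 1.5], [0, 0, 0], 0.2]
    - [[0, 0, 0.5], [0, 0, 0], 0.2]
    - [[0, 0, 0], [0, 0, 0], 0.2]

```text
t: 14.9
eef_pos: [0.4439, -0.2056, 0.3545]
eef_rot: [179.9, 0.1, 82.4]
contact_force: [0.7, -0.4, -1.6]
width: 0.681
finger_force: 30.0
```

Call:
jog_arm:
  deltas:
    - [[0.2, 1.0, 0], [0, 0, 0], 0.2]
    - [[0.4, 2.0, 0], [0, 0, 0], 0.2]
    - [[0.4, 2.5, 0], [0, 0, 0], 0.2]
    - [[0.5, 3.0, 0], [0, 0, 0], 0.2]
    - [[0.5, 3.0, 0], [0, 0, 0], 0.2]
    - [[0.5, 3.0, 0], [0, 0, 0], 0.2]
    - [[0.5, 3.0, 0], [0, 0, 0], 0.2]
    - [[0.5, 3.0, 0], [0, 0, 0], 0.2]
    - [[0.4, 2.5, 0], [0, 0, 0], 0.2]
    - [[0.4, 2.0, 0], [0, 0, 0], 0.2]
    - [[0.3, 1.6, 0], [0, 0, 0], 0.2]
    - [[0, 0, 0], [0, 0, 0], 0.2]

```text
t: 15.9
eef_pos: [0.4889, 0.0635, 0.3512]
eef_rot: [-179.8, -0.1, 82.6]
contact_force: [0.1, -1.4, -1.9]
width: 0.685
finger_force: 30.0
```

Run:
```python
from h import *
s=arm.read_state();print(s["t"],s["eef_pos"],s["eef_rot"].round(1),s["contact_force"],s["width"])
C=cam("wrist");im=arm.capture("wrist");D=arm.capture("side")
print("rim corners pred",[proj(C,(.490+a*.990+b*.139,.060-a*.139+b*.990,.115)).round(0) for a in(-.073,.073) for b in(-.073,.073)])
cv2.imwrite("pics/w3.png",np.hstack([im[:,:,::-1],cv2.resize(D[80:290,180:300],None,fx=2,fy=2)[:,:,::-1]]))
```

```text
15.9 [0.48889324 0.06349991 0.35124001] [-1.798e+02 -1.000e-01  8.260e+01] [ 0.12546128 -1.37580772 -1.88144404] 0.6847094629254333
rim corners pred [array([174., 328.]), array([154., 106.]), array([388., 331.]), array([414., 109.])]
```

View pics/w3.png

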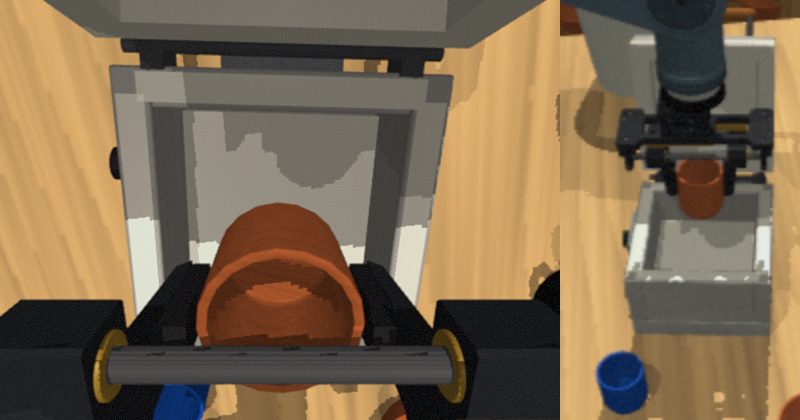

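Chamber mouth back corners are at (148,103) and (411,105), versus predicted (154,106) and (414,109), so the cup is centred to about 2 mm. The shelf's back corners are at about (183,113) and (379,115). I'll estimate shelf height from those.

Run:
```python
from h import *
C=cam("wrist")
def w(p,q,z):
    a,b=plane(C,p,z),plane(C,q,z);m=(a+b)/2;u=np.array([.99,-.139]);v=np.array([.139,.99])
    return np.linalg.norm(a-b).round(4),((m[:2]-[.488,.062])@v).round(4)
print("rim",w((148,103),(411,105),.115))
for z in(.045,.05,.055,.06,.065):print(z,w((183,113),(379,115),z))
```

```text
rim (np.float64(0.1472), np.float64(0.0705))
0.045 (np.float64(0.1463), np.float64(0.0607))
0.05 (np.float64(0.1437), np.float64(0.061))
0.055 (np.float64(0.1412), np.float64(0.0613))
0.06 (np.float64(0.1386), np.float64(0.0616))
0.065 (np.float64(0.1361), np.float64(0.0619))
```

Call:
jog_arm:
  deltas:
    - [[0, -0.1, -0.5], [0, 0, 0], 0.2]
    - [[0, 0, -1.0], [0, 0, 0], 0.2]
    - [[0, 0, -1.0], [0, 0, 0], 0.2]
    - [[0, 0, -1.0], [0, 0, 0], 0.2]
    - [[0, 0, -1.0], [0, 0, 0], 0.2]
    - [[0, 0, -1.0], [0, 0, 0], 0.2]
    - [[0, 0, -1.0], [0, 0, 0], 0.2]
    - [[0, 0, -0.6], [0, 0, 0], 0.2]
    - [[0, 0, -0.3], [0, 0, 0], 0.2]
    - [[0, 0, 0], [0, 0, 0], 0.2]
    - [[0, 0, 0], [0, 0, 0], 0.2]

```text
t: 16.92
eef_pos: [0.4899, 0.0594, 0.2794]
eef_rot: [180.0, 0.0, 82.4]
contact_force: [-1.0, 0.2, -2.1]
width: 0.68
finger_force: 30.0
```

Call:
jog_arm:
  deltas:
    - [[-0.1, 0.2, -0.5], [0, 0, 0], 0.2]
    - [[0, 0, -0.5], [0, 0, 0], 0.2]
    - [[0, 0, -0.3], [0, 0, 0], 0.2]
    - [[0, 0, -0.2], [0, 0, 0], 0.2]
    - [[0, 0, -0.1], [0, 0, 0], 0.2]
    - [[0, 0, 0], [0, 0, 0], 0.2]
    - [[0, 0, 0], [0, 0, 0], 0.2]

```text
t: 17.5
eef_pos: [0.4888, 0.0614, 0.2633]
eef_rot: [180.0, 0.0, 82.4]
contact_force: [-0.8, 0.5, -1.6]
width: 0.683
finger_force: 30.0
```

Now feeling for the shelf.

Call:
jog_arm:
  deltas:
    - [[0, 0, -0.15], [0, 0, 0], 0.2]
    - [[0, 0, -0.15], [0, 0, 0], 0.2]
    - [[0, 0, 0], [0, 0, 0], 0.2]

```text
t: 17.75
eef_pos: [0.4886, 0.0614, 0.2601]
eef_rot: [-180.0, 0.0, 82.4]
contact_force: [0.2, -0.1, -2.0]
width: 0.683
finger_force: 30.0
```

Call:
jog_arm:
  deltas:
    - [[0, 0, -0.1], [0, 0, 0], 0.2]
    - [[0, 0, -0.1], [0, 0, 0], 0.2]
    - [[0, 0, 0], [0, 0, 0], 0.2]

```text
t: 18.0
eef_pos: [0.4886, 0.0614, 0.2581]
eef_rot: [-180.0, -0.0, 82.4]
contact_force: [-0.5, -0.1, -1.2]
width: 0.68
finger_force: 30.0
```

Call:
jog_arm:
  deltas:
    - [[0, 0, -0.1], [0, 0, 0], 0.2]
    - [[0, 0, -0.1], [0, 0, 0], 0.2]
    - [[0, 0, 0], [0, 0, 0], 0.2]

```text
t: 18.25
eef_pos: [0.4888, 0.0614, 0.2568]
eef_rot: [-180.0, 0.0, 82.4]
contact_force: [-2.3, -0.1, 3.5]
width: 0.68
finger_force: 30.0
```

The force is up 5 N and the motion fell short, so this is contact. I'll open gently.

Call:
jog_arm:
  deltas:
    - [[0, 0, 0], [0, 0, 0], 0.2]
    - [[0, 0, 0], [0, 0, 0], 0.38]
    - [[0, 0, 0], [0, 0, 0], 0.42]
    - [[0, 0, 0], [0, 0, 0], 0.5]
    - [[0, 0, 0], [0, 0, 0], 0.6]
    - [[0, 0, 0], [0, 0, 0], 0.65]
    - [[0, 0, 0], [0, 0, 0], 0.65]
    - [[0, 0, 0], [0, 0, 0], 0.65]

```text
t: 18.92
eef_pos: [0.4887, 0.0614, 0.2562]
eef_rot: [180.0, 0.0, 82.4]
contact_force: [0.0, -0.1, 0.2]
width: 0.826
finger_force: 0.0
```

Call:
jog_arm:
  deltas:
    - [[0, 0, 0.3], [0, 0, 0], 0.65]
    - [[0, 0, 0.5], [0, 0, 0], 0.65]
    - [[0, 0, 1.0], [0, 0, 0], 0.65]
    - [[0, 0, 1.0], [0, 0, 0], 0.65]
    - [[0, 0, 1.5], [0, 0, 0], 0.65]
    - [[0, 0, 2.0], [0, 0, 0], 0.65]
    - [[0, 0, 2.5], [0, 0, 0], 0.65]
    - [[0, 0, 2.5], [0, 0, 0], 0.65]
    - [[0, 0, 2.0], [0, 0, 0], 0.65]
    - [[0, 0, 1.0], [0, 0, 0], 0.65]
    - [[0, 0, 0], [0, 0, 0], 0.65]
    - [[0, 0, 0], [0, 0, 0], 0.65]

```text
t: 19.92
eef_pos: [0.4886, 0.0614, 0.3996]
eef_rot: [179.9, 0.0, 82.4]
contact_force: [-0.4, 0.4, 0.3]
width: 0.825
finger_force: 0.0
```

Run:
```python
from h import *
s=arm.read_state();print(s["t"],s["eef_pos"],s["contact_force"],s["width"])
im=arm.capture("wrist");D=arm.capture("side")
cv2.imwrite("pics/w4.png",np.hstack([im[:,:,::-1],cv2.resize(D[80:290,180:300],None,fx=2,fy=2)[:,:,::-1]]))
```

```text
19.9167 [0.48860817 0.06143019 0.39963169] [-0.41678079  0.35706662  0.31130703] 0.8250746437464438
```

View pics/w4.png

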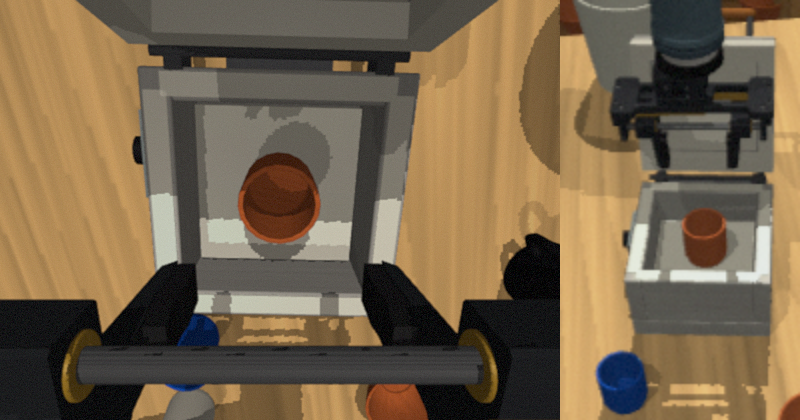

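The cup stands upright at (279,200), centred in the chamber, and the lid is open on its stop. The gripper is clear of everything, so I'll hand in.

```bash
python3 -c "
from rig import arm
print(arm.hand_in())"
```

```text
the job is handed in; nothing more can be done
None
```

I opened the kiln lid onto its stop, stood the terracotta cup upright near the middle of the shelf, backed the gripper clear and handed the job in at about 20 s of the 72 s; the hand-in call gave no verdict.

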